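Free the child lock on the studio paint cupboard

ROBOT

A 7-joint arm with a two-finger parallel gripper is mounted at the origin on the work surface. World frame = base frame: x ahead of the robot, y to its left, z up, the work surface at z = 0. Lengths are in m, angles in rad, forces in N, time in s.
With the tool pointing down it reaches from about 0.425 to 0.95 m from the base axis. Payload 16.7 kg.
Tool frame: the origin (TCP) lies between the finger pads; the fingertips stand r.tips_ahead ahead of it and the grasp point (between the pads) lies 11 mm behind it (r.tips_ahead is the distance from the TCP to the fingertips, in m); x points along the fingers, y is the direction in which the jaws open and shut, and the axes are right-handed (so a half turn about x gives the same grasp; the last joint's range is limited). The gripper opens to 94 mm and grips with 3 to 60 N. Pads are 16 mm wide; open, the fingers measure 119 mm over their backs; the gripper's body (75 mm by 177 mm) begins 78 mm behind the grasp point.
Start: joints at [-1.256, 0.426, 0.074, 1.606, -0.034, 1.111, -0.067], TCP at [0.303, 0.603, 0.213] pointing down, gripper open.
Joint ranges: [-2.85, 2.85], [-0.5, 2.14], [-1.23, 1.37], [0.21, 2.46], [-1.02, 4.16], [0.16, 2.05], [-2.73, 2.73]. Speed limits (rad/s): [1.89, 1.89, 2.39, 2.39, 3.01, 3.01, 3.01].

INTERFACE

Orientations are given as a unit quaternion [w, x, y, z].
In Python, from rig import r gives the robot as it stands. The module is installed in compiled form; this text tells all that it offers.
- The arm moves only by the shell command python3 -m pendant 'ROWS' [OPENING]. ROWS is JSON, a list of rows, each a list of 6 numbers: the shift along the world's x, y, z each as a share of 0.4 m, from -1 to 1, then the turn, a rotation vector about the world's x, y, z each as a share of 90 degrees, from -1 to 1. A call has 1 to 12 rows; each row is the pose to reach, as a shift and turn from the pose measured when the call began; what a row does not reach only later rows make up. A row lasts 1/12 s, in which the tool goes at most 41.7 mm and 7.16 degrees, less where a joint would pass 70% of its speed; a pose out of reach is approached as far as the arm can. A call with a number of a shift or a turn outside -1 to 1 is refused whole. A call with a gripper value outside its range is refused whole. OPENING is the closure, from 0 (fully open) to 1 (shut), set as the call begins (- or left out, the last holds). The fingers move at their own pace and stop on an object; the grip force is fixed at half the most. Time passes only in rows, so rows that repeat a pose let the fingers close. It gives the time, the measured TCP pose, the force and the opening at its end, in the units of the state.
- r.get_obs(): the state, without advancing time (a new reading comes with each control period).
- r.camera(name): name is "side" or "top" or "wrist"; returns a dict with "img" (400x640x3 uint8, red, green, blue), "range_z" (400x640 float32, m along the optical axis (not along the pixel's ray), 0 where there is no reading), "camera_matrix" (3x3 intrinsics, pixels), "dist" ([k1, k2, p1, p2, k3] as OpenCV has them; the pictures are not rectified), "T" (4x4, takes a point from camera to world coordinates). Camera axes: x right, y down, z forward; pixel columns grow to the right and rows downward; lengths in m; the calibration is good to about 2 mm. A picture is of the moment at which its call begins.
- r.job_done(): hands the job in, once; it reports no verdict.
Trained networks look in the newest picture that a camera, given by its name, has taken for a name from the list of things; names that differ only in an ending like _2 or _b are one class to them, and where a whole thing is asked for, a point or a joint stands for the part that bears it (a point fixed in the world has none). Each returns a list of dicts, best first, with "conf" (0 to 1); they miss things now and then, are a little off and sometimes report something else, mostly with a low value. They report only what shows in the picture. A call takes as long as a camera call.
- r.find_in(camera, target): "centre" ([column, row] as shares, 0 to 1, of the picture: columns of its width, rows of its height, amid what is visible of it).
- r.trace(camera, target): "mask" (400x640 bool, what is visible of it) and "centre" ([column, row] as shares, 0 to 1, of the picture: columns of its width, rows of its height, amid what is visible of it).
The state is a dict: "time_s": time; "q": joint angles; "qd": joint speeds; "joint_efforts": joint torques, N m; "eef_pos": TCP position; "eef_rot": TCP orientation; "force": force on the tool from outside, world axes, zero at the start; "wrist_torque": the same for the moment, N m; "gripper_width": finger opening in m.
Only numpy, scipy, OpenCV 4.12 (cv2) and the standard library are available. Lean on these libraries where they do the work, as an engineer would, in place of code of your own. Each camera call takes 0.05 s, during which the arm holds its last target.

TASK

The small green paint cupboard stands ajar on its child-lock hook. Reach down through the narrow gap above the hook's red thumb tab, gently press the sprung hook down until it clears its catch, and while it is held down draw the door outwards; then swing the door wide open, to about a right angle, let go and leave it at rest. Never force the door or the hook, and leave the jar, the bottle and the brush pot where they stand.

Things in the scene. Friction and masses are not known exactly. Their poses are not given: they have to be found in the camera images.
- cupboard: Green tabletop cupboard, fixed to the table, 180 deep (its x), 240 wide (its y), 240 high. Origin: centre of its underside; z up; its front, with the door, looks to its -x. A steel catch, an 8 mm thick lip flush with the front, hangs 16 mm below the 10 mm thick top board (lower edge at height 214).
- door (a joint): Angle of the cupboard door, rad, from its closed stop: at 0 it rests on rubber buffers with the panel still 0.17 rad ajar of the front. Grows as the free edge swings out (clockwise seen from above). It starts at 0.04 to 0.085; the hook stops it at about 0.10; 1.40 is square to the front; end stop at 1.58. The door stays where it is left and needs about 1 N at the tab to move.
- door_hinge (a point): Point on the door's vertical hinge line (cupboard's front, at its +y side) at the height of the door's top edge, 240 above the table. Its axes turn with the door: the panel, 240 wide and 14 thick, runs from here along this frame's -y; its inner face is the plane x = 0 and +x points into the cupboard; z up.
- over_tab (a point): Point on the door at its top edge's height, plumb above the centre of the red thumb tab: 185 from the hinge line along the door, 17 inside its inner face. Axes as door_hinge. The gap is 39 to 47 wide here at the start, open from above. The tab, a flat plate 22 across the gap by 32 along the door, has its top 4 to 28 below this point: set differently each time, not measured, feel for it.
- catch (a point): Middle of the steel catch's lower edge, on the cupboard. Behind it sits the barb of the white hook arm, which the door carries. Tab and hook slide straight down on a spring: 5 N to start, 10 N at 8 mm (just clear of the catch), 12 N at 11.5 mm, a hard stop. Over 18 N harms the lock. Pulling the door against the catch adds friction. Held down until door 0.18, the barb is past.
- jar: Blue paint jar with white cap, 56 across, 70 high, standing on the cupboard's top towards the back on the hinge side. Origin: centre of its underside.
- bottle: Amber bottle with black cap, 50 across, 120 high, standing on the cupboard's top towards the back on the free-edge side. Origin: centre of its underside.
- brush_pot: White pot, 76 across and 90 high, with three brushes reaching to 160, standing on the table in front of the cupboard clear of the door's swing. Origin: centre of its underside.

How it is judged:
By the outcome, as a careful person would: the job done as asked, in the order asked, and still so for the second after the job is handed in, with the robot touching nothing.
It also fails if it takes over 48 s, if anything falls off the work surface, if the arm or the gripper's body presses on something with over 40 N, if the wrist force passes 120 N, or if a joint passes its speed limit or range.

## Working session

There is one attempt and no reset: what is moved stays moved. The work goes in short steps, Python scripts to look and compute and a shell command to move; the robot and the scene stay as the last step left them, time stands still between calls to the robot, and variables do not carry over. Pictures are saved under pics/ and viewed, and the job is handed in when it is done.

```bash
mkdir -p pics; ls; cat > h.py <<'E'
from rig import r
import numpy as np, cv2
def shot(n,f):
    c=r.camera(n); cv2.imwrite(f,c["img"][:,:,::-1]); return c
def pts(c):
    h,w=c["range_z"].shape
    u,v=np.meshgrid(np.arange(w),np.arange(h))
    p=cv2.undistortPoints(np.stack([u,v],-1).reshape(-1,1,2).astype(np.float32),c["camera_matrix"],np.array(c["dist"])).reshape(h,w,2)
    z=c["range_z"]; P=np.dstack([p[...,0]*z,p[...,1]*z,z])
    W=P@c["T"][:3,:3].T+c["T"][:3,3]; W[z==0]=np.nan
    return W
E
python3 - <<'E'
from h import *
o=r.get_obs(); print(o,r.tips_ahead)
for n in("side","top","wrist"):
    c=shot(n,f"pics/{n}0.png"); np.savez(f"/tmp/{n}0.npz",W=pts(c),img=c["img"]); print(n,c["T"].round(3).tolist())
    for t in("cupboard","door","jar","bottle","brush_pot","over_tab","door_hinge","catch"):
        try:
            f=r.find_in(n,t); print(n,t,[(x["conf"],np.round(np.array(x["centre"])*[640,400])) for x in f[:2]])
        except Exception as e: print(n,t,e)
E
```

```text
pics
{'time_s': 0.0, 'q': array([-1.25550529,  0.42670776,  0.07386312,  1.60660534, -0.03409182,
        1.11077931, -0.06710413]), 'qd': array([-0.00200553,  0.00173859,  0.00198467,  0.00072765, -0.00178945,
       -0.00031437, -0.00102054]), 'joint_efforts': array([ 8.83543453e-04, -9.35825658e+01,  3.66781846e+00, -4.54207599e+01,
       -4.86964337e-02,  1.99961109e-02,  1.60291224e-04]), 'eef_pos': array([0.30240704, 0.60299907, 0.21279288]), 'eef_rot': array([ 0.6880289 ,  0.16243457,  0.68815973, -0.16330166]), 'force': array([-0.20490705, -0.30851436, -0.50052478]), 'wrist_torque': array([-0.01461365, -0.05538432, -0.01417949]), 'gripper_width': 0.09376298567470724} 0.008
side [[0.906, -0.273, 0.324, 0.242], [-0.423, -0.579, 0.697, -0.735], [-0.003, -0.769, -0.64, 0.829], [0.0, 0.0, 0.0, 1.0]]
side cupboard [(0.62, array([291., 168.]))]
side door [(0.82, array([312., 183.]))]
side jar [(0.68, array([241., 123.]))]
side bottle [(0.87, array([277.,  96.]))]
side brush_pot [(0.78, array([359., 287.]))]
side over_tab [(0.84, array([306., 187.]))]
side door_hinge [(0.79, array([311., 184.])), (0.38, array([285., 171.]))]
side catch [(0.7, array([286., 173.]))]
top [[-0.027, -0.998, 0.065, 0.49], [-1.0, 0.028, 0.009, -0.013], [-0.011, -0.065, -0.998, 1.264], [0.0, 0.0, 0.0, 1.0]]
top cupboard [(0.86, array([246., 208.]))]
top door [(0.83, array([286., 180.]))]
top jar [(0.95, array([224., 250.]))]
top bottle [(0.74, array([191., 194.]))]
top brush_pot [(0.92, array([399., 194.])), (0.54, array([194., 195.]))]
top over_tab [(0.57, array([285., 180.]))]
top door_hinge [(0.56, array([286., 177.]))]
top catch [(0.69, array([242., 207.]))]
wrist [[0.448, 0.869, 0.21, 0.242], [0.894, -0.436, -0.104, 0.633], [0.001, 0.234, -0.972, 0.385], [0.0, 0.0, 0.0, 1.0]]
wrist cupboard []
wrist door []
wrist jar []
wrist bottle []
wrist brush_pot []
wrist over_tab []
wrist door_hinge []
wrist catch []
```

View pics/side0.png

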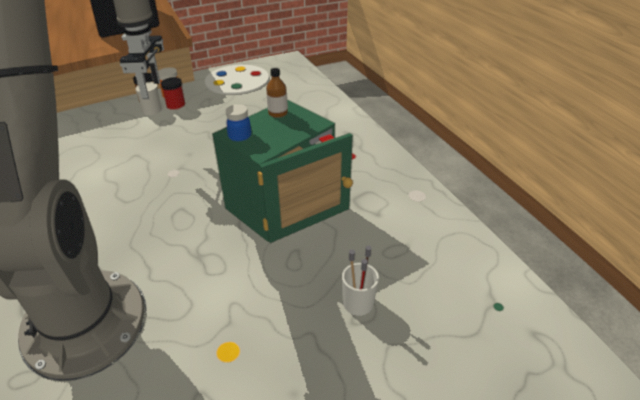

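View pics/top0.png

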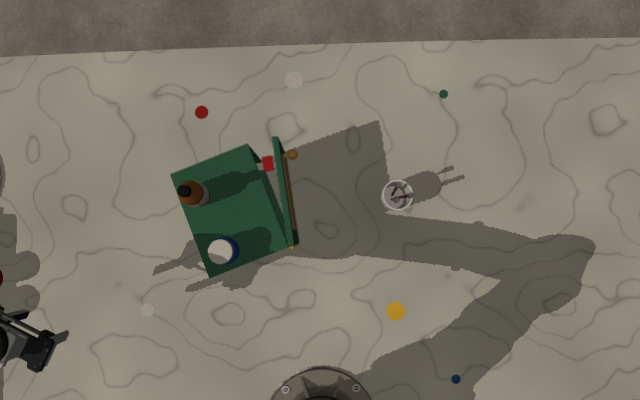

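```bash
python3 - <<'E'
from h import *
d=np.load("/tmp/top0.npz"); W=d["W"]; img=d["img"]
s=d["img"][125:265,160:310]; cv2.imwrite("pics/topcrop.png",cv2.resize(s[:,:,::-1],None,fx=5,fy=4,interpolation=cv2.INTER_NEAREST))
z=W[...,2]
hsv=cv2.cvtColor(img,cv2.COLOR_RGB2HSV)
# column scans
for (a,b) in [((270,160),(300,160)),((262,180),(300,180)),((262,210),(300,210)),((265,240),(300,240))]:
    for u in range(a[0],b[0],2):
        v=a[1]; print((u,v),W[v,u].round(3),img[v,u],end=' | ')
    print()
reg=np.zeros(z.shape,bool); reg[125:285,160:310]=1
m=reg&(z>0.225)&(z<0.255)
n,l,st,ce=cv2.connectedComponentsWithStats(m.astype(np.uint8),connectivity=4)
for i in range(1,n):
    if st[i,4]>40:
        P=W[l==i]; print(st[i],P.mean(0).round(4)); rect=cv2.minAreaRect((P[:,:2]*1000).astype(np.float32)); print(rect,cv2.boxPoints(rect).round(1).tolist(),np.median(P[:,2]))
red=reg&(((hsv[...,0]<8)|(hsv[...,0]>172))&(hsv[...,1]>150)&(hsv[...,2]>90))
red[:150]=0; 
ys,xs=np.nonzero(red); print(len(xs),xs.min(),xs.max(),ys.min(),ys.max()); P=W[red]; print(np.nanmean(P,0),np.nanmedian(P[:,2]),np.nanmin(P,0),np.nanmax(P,0))
E
```

```text
(270, 160) [0.648 0.094 0.233] [131  25  22] | (272, 160) [0.648 0.089 0.233] [115  56  50] | (274, 160) [0.652 0.087 0.211] [90 91 81] | (276, 160) [0.646 0.08  0.244] [42 74 54] | (278, 160) [0.647 0.076 0.241] [41 72 52] | (280, 160) [0.647 0.072 0.238] [38 65 48] | (282, 160) [0.648 0.068 0.228] [51 44 29] | (284, 160) [0.655 0.067 0.186] [52 39 24] | (286, 160) [0.673 0.071 0.064] [41 45 37] | (288, 160) [0.683 0.07  0.001] [94 91 81] | (290, 160) [0.683 0.065 0.001] [90 86 76] | (292, 160) [0.682 0.059 0.001] [88 83 72] | (294, 160) [0.682 0.054 0.   ] [90 87 76] | (296, 160) [0.682 0.049 0.004] [93 90 80] | (298, 160) [ 0.682  0.044 -0.003] [93 90 81] | 
(262, 180) [0.605 0.111 0.239] [28 49 36] | (264, 180) [0.631 0.134 0.007] [28 49 35] | (266, 180) [0.63  0.128 0.01 ] [26 47 34] | (268, 180) [0.629 0.122 0.016] [31 49 37] | (270, 180) [ 0.631  0.119 -0.003] [97 93 83] | (272, 180) [0.63  0.113 0.004] [97 93 84] | (274, 180) [ 0.631  0.109 -0.003] [97 93 83] | (276, 180) [0.63  0.103 0.   ] [96 92 83] | (278, 180) [0.63  0.098 0.003] [54 72 57] | (280, 180) [0.603 0.072 0.24
[... 2145 characters left out ...]
.92555236816406, 248.17172241210938), 19.534578323364258) [[398.1000061035156, 231.3000030517578], [481.1000061035156, -2.5999999046325684], [709.0999755859375, 78.30000305175781], [626.0999755859375, 312.20001220703125]] 0.2402781694226136
[262 155  12  16 153] [0.6429 0.0985 0.2334]
((642.883056640625, 98.6434326171875), (32.292510986328125, 22.285844802856445), 7.5556511878967285) [[625.4000244140625, 107.5999984741211], [628.2999877929688, 85.5], [660.4000244140625, 89.69999694824219], [657.4000244140625, 111.80000305175781]] 0.233310681646701
138 262 273 156 170
[0.64210395 0.09965088 0.23133748] 0.2333708097829238 [ 0.62662388  0.08760067 -0.00388872] [0.68814884 0.13958381 0.23870897]
```

View pics/topcrop.png

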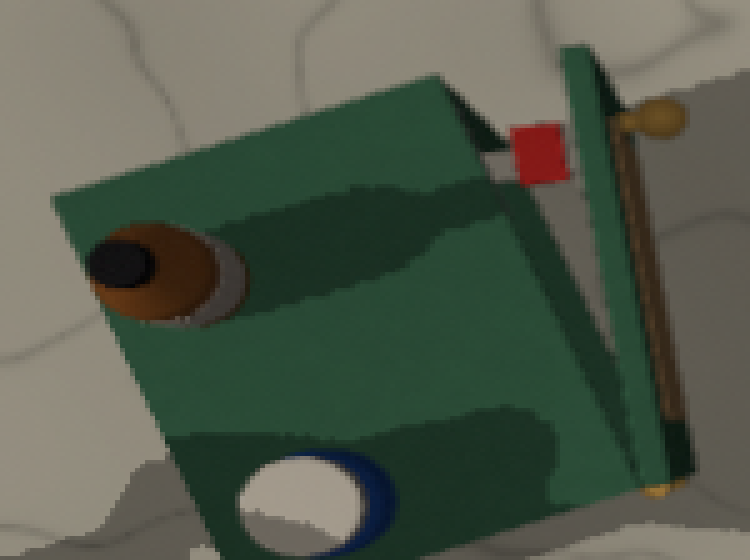

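```bash
python3 - <<'E'
from h import *
d=np.load("/tmp/top0.npz"); W=d["W"]; z=W[...,2]
# edges by row: cupboard front edge (last high px before gap), door inner/outer
D=[];E_=[];F=[]
for v in range(145,240):
    row=z[v,225:310]; hi=(row>0.23)&(row<.25)
    runs=[];s=None
    for i,b in enumerate(list(hi)+[False]):
        if b and s is None:s=i
        if not b and s is not None: runs.append((s+225,i-1+225));s=None
    runs=[q for q in runs if q[1]-q[0]>=2]
    if len(runs)<2: continue
    a,b=runs[-1]; D.append(W[v,a]);E_.append(W[v,b])
    c=runs[0][1]; F.append(W[v,c])
def fit(P,n):
    P=np.array(P); 
    l=cv2.fitLine(P[:,:2].astype(np.float32),cv2.DIST_HUBER,0,1e-6,1e-6).ravel()
    if l[0]<0:l[:2]*=-1
    res=(P[:,:2]-l[2:])@np.array([-l[1],l[0]])
    print(n,len(P),"yaw",np.degrees(np.arctan2(l[1],l[0])),l,"res",np.abs(res).max()); return l
fit(D,"inner");fit(E_,"outer");fit(F,"front")
# outer side/back edges of cupboard for yaw: top mask
reg=np.zeros(z.shape,bool); reg[125:285,160:262]=1
P=W[reg&(z>.23)&(z<.25)&(W[...,0]<.9)]
B=[];
for v in range(180,255):
    r_=np.nonzero((z[v,150:230]>.23)&(z[v,150:230]<.25))[0]
    if len(r_): B.append(W[v,150+r_[0]])
fit(B,"back")
for n,(u0,u1,v0,v1),(z0,z1) in [("bottle",(175,215,175,215),(.30,.4)),("jar",(205,245,230,270),(.28,.33)),("pot",(370,420,175,215),(.05,.12))]:
    m=np.zeros(z.shape,bool);m[v0:v1,u0:u1]=1;m&=(z>z0)&(z<z1); Q=W[m];print(n,len(Q),np.median(Q,0).round(3),Q.min(0).round(3),Q.max(0).round(3))
E
```

```text
inner 95 yaw 7.2326055 [0.9920432  0.12589781 0.5837387  0.07294625] res 0.0067608505947168015
outer 95 yaw 7.1681294 [0.9921843  0.12478136 0.55875665 0.05734254] res 0.00507248474477747
front 95 yaw 20.2489 [0.938198   0.34609905 0.5930078  0.10767274] res 0.10014110422404711
back 75 yaw 20.076834 [0.9392331  0.34327996 0.49404413 0.26243117] res 0.06603838372260704
bottle 522 [0.573 0.24  0.327] [0.552 0.222 0.3  ] [0.601 0.269 0.364]
jar 593 [0.458 0.185 0.31 ] [0.432 0.162 0.28 ] [0.485 0.213 0.315]
pot 301 [ 0.583 -0.209  0.087] [ 0.541 -0.235  0.051] [ 0.615 -0.166  0.118]
```

```bash
python3 -m pendant '[[0,0,0.1,0,0,0],[0,0,0.2,0,0,-0.08],[0,0,0.3,0,0,-0.16],[0,0,0.4,0,0,-0.24],[0.05,-0.08,0.5,0,0,-0.32],[0.11,-0.16,0.55,0,0,-0.4],[0.16,-0.24,0.6,0,0,-0.48],[0.22,-0.32,0.62,0,0,-0.56],[0.27,-0.4,0.62,0,0,-0.62],[0.32,-0.48,0.62,0,0,-0.62],[0.38,-0.56,0.62,0,0,-0.62],[0.42,-0.62,0.62,0,0,-0.62]]' 1
```

```text
time_s: 2.35
eef_pos: [0.4721, 0.3524, 0.4621]
eef_rot: [0.532, 0.467, 0.531, -0.466]
force: [0.1, 0.0, -0.3]
gripper_width: 0.0172
```

```bash
python3 -m pendant '[[0.05,-0.08,0,0,0,0],[0.11,-0.16,0,0,0,0],[0.16,-0.24,0,0,0,0],[0.22,-0.32,0,0,0,0],[0.27,-0.4,0,0,0,0],[0.32,-0.48,0,0,0,0],[0.38,-0.56,0,0,0,0],[0.427,-0.636,0,0,0,0],[0.427,-0.636,-0.1,0,0,0],[0.427,-0.636,-0.2,0,0,0],[0.427,-0.636,-0.3,0,0,0],[0.427,-0.636,-0.3,0,0,0]]'
python3 - <<'E'
from h import *
from scipy.spatial.transform import Rotation as R
o=r.get_obs(); q=o["eef_rot"]; M=R.from_quat(q[[1,2,3,0]]).as_matrix(); print(o["eef_pos"],M.round(3).tolist(),o["q"].round(2),o["force"],o["gripper_width"])
for n in("side","top","wrist"): 
    c=shot(n,f"pics/{n}1.png"); np.savez(f"/tmp/{n}1.npz",W=pts(c),img=c["img"])
E
```

```text
time_s: 3.35
eef_pos: [0.6399, 0.0978, 0.3349]
eef_rot: [0.53, 0.464, 0.533, -0.469]
force: [-0.2, -0.3, -0.4]
gripper_width: 0.0005
[0.63987361 0.09778214 0.33493302] [[-0.009, 0.991, 0.13], [-0.002, 0.13, -0.992], [-1.0, -0.009, 0.001]] [-0.66  0.34  0.55  1.53 -0.18  1.33  0.04] [-0.18297263 -0.26149419 -0.38640487] 0.0005433148588844047
```

```bash
python3 - <<'E'
import cv2,numpy as np
a=cv2.imread("pics/wrist1.png"); b=cv2.imread("pics/side1.png")[80:260,200:420]; b=cv2.resize(b,None,fx=2.2,fy=2.2)
cv2.imwrite("pics/c1.png",cv2.resize(a,(800,500))); cv2.imwrite("pics/c1s.png",b)
W=np.load("/tmp/wrist1.npz"); P=W["W"];im=W["img"];h=cv2.cvtColor(im,cv2.COLOR_RGB2HSV)
m=((h[...,0]<8)|(h[...,0]>172))&(h[...,1]>150)&(P[...,2]>.2)&(P[...,2]<.26); Q=P[m]; print(len(Q), np.median(Q,0) if len(Q) else 0, cv2.minAreaRect((Q[:,:2]*1000).astype(np.float32)) if len(Q)>5 else 0)
E
```

```text
691 [0.64231374 0.09892614 0.23350436] ((642.4088134765625, 95.6768569946289), (31.80769157409668, 28.465850830078125), 7.095447540283203)
```

View pics/c1.png

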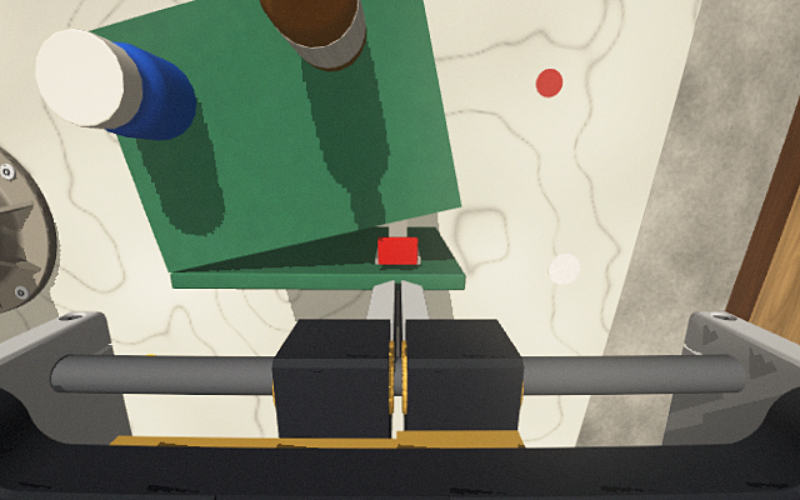

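View pics/c1s.png

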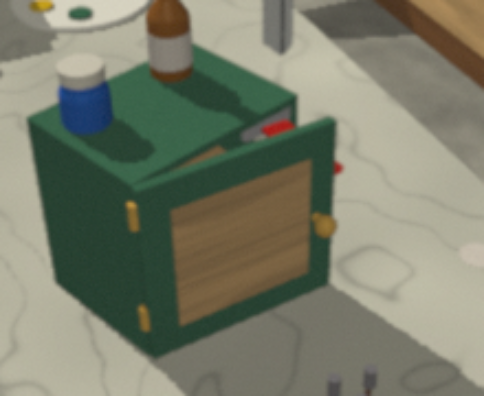

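```bash
python3 -m pendant '[[0.004,0.001,-0.06,0,0,0],[0.006,0.002,-0.12,0,0,0],[0.006,0.002,-0.18,0,0,0],[0.006,0.002,-0.18,0,0,0],[0.006,0.002,-0.18,0,0,0],[0.006,0.002,-0.18,0,0,0]]'
python3 -c "
from h import *
print(r.get_obs()['eef_pos'],r.get_obs()['qd'].round(3))"
```

```text
time_s: 4.0
eef_pos: [0.6473, 0.0991, 0.2754]
eef_rot: [0.533, 0.468, 0.53, -0.464]
force: [0.2, 0.0, 0.4]
gripper_width: 0.0006
[0.64727803 0.09906336 0.27537053] [ 0.    -0.006  0.002  0.003 -0.003 -0.009  0.   ]
```

```bash
python3 -m pendant '[[-0.005,-0.001,-0.02,0,0,0],[-0.01,-0.001,-0.04,0,0,0],[-0.012,-0.001,-0.063,0,0,0],[-0.012,-0.001,-0.063,0,0,0],[-0.012,-0.001,-0.063,0,0,0]]'
python3 -c "
from h import *
print(r.get_obs()['eef_pos'],r.get_obs()['qd'].round(3))
c=shot('wrist','pics/w2.png')
print(r.get_obs()['eef_pos'])"
```

```text
time_s: 4.42
eef_pos: [0.6421, 0.0987, 0.2496]
eef_rot: [0.532, 0.468, 0.531, -0.465]
force: [0.1, 0.1, 0.3]
gripper_width: 0.0005
[0.64207486 0.0987002  0.24963765] [ 0.002 -0.005  0.007 -0.018 -0.     0.008 -0.001]
[0.64236837 0.0987134  0.25005101]
```

View pics/w2.png

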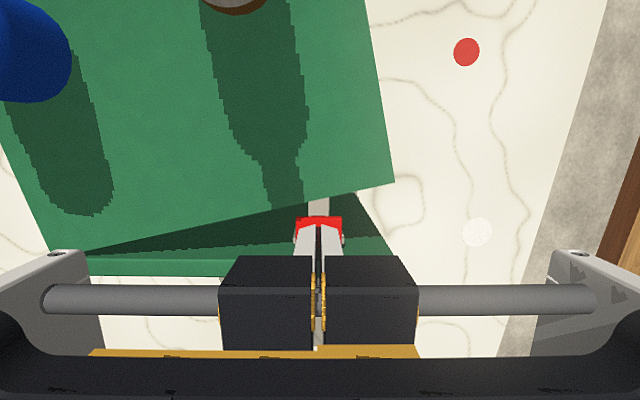

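The closed fingertips sit over the red tab (about pixel 319,222), between the door and the cupboard. Next I feel my way down.

```bash
python3 -m pendant '[[0,0,-0.008,0,0,0],[0,0,-0.016,0,0,0],[0,0,-0.02,0,0,0],[0,0,-0.02,0,0,0],[0,0,-0.02,0,0,0]]'; python3 -m pendant '[[0,0,-0.003,0,0,0],[0,0,-0.006,0,0,0],[0,0,-0.006,0,0,0]]'
```

```text
time_s: 4.88
eef_pos: [0.6424, 0.0986, 0.242]
eef_rot: [0.533, 0.468, 0.531, -0.465]
force: [-0.2, 0.8, 0.5]
gripper_width: 0.0005
time_s: 5.13
eef_pos: [0.6426, 0.0987, 0.2398]
eef_rot: [0.533, 0.468, 0.53, -0.465]
force: [0.7, 0.8, 6.0]
gripper_width: 0.0001
```

```bash
python3 -m pendant '[[0,0,-0.004,0,0,0],[0,0,-0.008,0,0,0],[0,0,-0.012,0,0,0],[0,0,-0.012,0,0,0]]'; python3 -m pendant '[[0,0,-0.003,0,0,0],[0,0,-0.007,0,0,0],[0,0,-0.01,0,0,0],[0,0,-0.01,0,0,0],[0,0,-0.01,0,0,0]]'
```

```text
time_s: 5.47
eef_pos: [0.6428, 0.0987, 0.2353]
eef_rot: [0.533, 0.468, 0.53, -0.464]
force: [-1.2, 0.1, 7.8]
gripper_width: 0.0006
time_s: 5.88
eef_pos: [0.6429, 0.0987, 0.2319]
eef_rot: [0.533, 0.469, 0.53, -0.464]
force: [-3.1, -0.6, 9.2]
gripper_width: 0.0003
```

```bash
python3 -m pendant '[[-0.001,0,-0.002,0,0,0],[-0.002,0,-0.003,0,0,0],[-0.002,0,-0.003,0,0,0]]'; python3 - <<'E'
from h import *
for i in range(3):
    c=r.camera("wrist") if i else shot("wrist","pics/w3.png"); o=r.get_obs(); print(o["force"].round(2),o["eef_pos"].round(4))
c=shot("side","pics/s3.png"); cv2.imwrite("pics/s3.png",cv2.resize(c["img"][80:260,200:420,::-1],None,fx=3,fy=3))
E
```

```text
time_s: 6.13
eef_pos: [0.6428, 0.0987, 0.2316]
eef_rot: [0.533, 0.469, 0.53, -0.464]
force: [-0.4, -0.7, 8.9]
gripper_width: 0.0005
[0.7  0.7  9.46] [0.6428 0.0987 0.2316]
[ 0.97  0.07 10.82] [0.6428 0.0988 0.2316]
[-0.01  0.73  9.65] [0.6428 0.0987 0.2316]
```

View pics/s3.png

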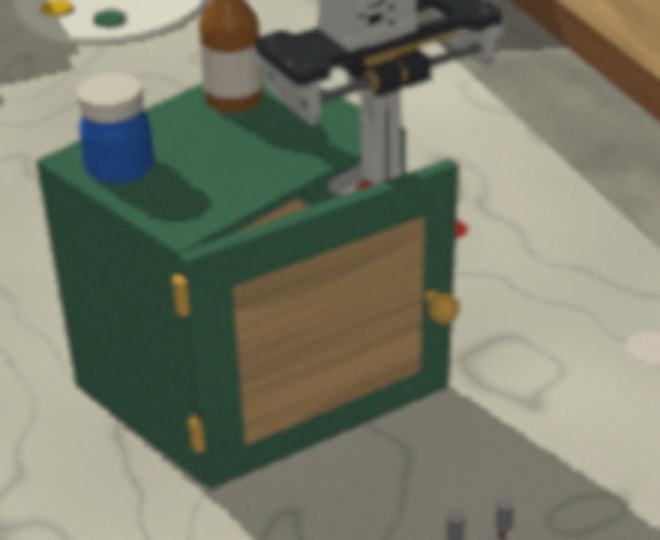

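```bash
python3 -m pendant '[[0,0,-0.002,0,0,0],[0,0,-0.004,0,0,0],[0,0,-0.006,0,0,0],[0,0,-0.006,0,0,0]]'; python3 - <<'E'
from h import *
for i in range(5):
    c=r.camera("wrist"); o=r.get_obs(); print(o["force"].round(2),o["eef_pos"].round(4))
E
```

```text
time_s: 6.67
eef_pos: [0.643, 0.0987, 0.2299]
eef_rot: [0.533, 0.469, 0.53, -0.463]
force: [-3.4, -1.1, 11.5]
gripper_width: 0.0004
[-3.62 -0.54 10.2 ] [0.643  0.0987 0.23  ]
[-2.34 -0.84 10.86] [0.643  0.0987 0.23  ]
[-2.87 -0.28 10.21] [0.643  0.0987 0.23  ]
[-2.52 -0.06 10.51] [0.643  0.0987 0.23  ]
[-3.38 -1.24 11.06] [0.643  0.0987 0.23  ]
```

```bash
cat > arc.py <<'E'
import numpy as np,sys
H=np.array([.4611,.0587])
def pos(a,rad=.185,off=.0172): return H+rad*np.array([np.cos(a),np.sin(a)])+off*np.array([-np.sin(a),np.cos(a)])
def table(a0,d,n,cur,rad=.185,off=.0172):
    for i in range(1,n+1):
        a=np.radians(a0-d*i/n); s=(pos(a,rad,off)-cur)/.4; print(round(np.degrees(a),1),s.round(3),"turn",round(-d*i/n/90,3))
E
python3 -c "
from arc import *
table(7.2,12.5,12,np.array([.643,.0987]))"
```

```text
6.2 [ 0.    -0.008] turn -0.012
5.1 [ 0.002 -0.016] turn -0.023
4.1 [ 0.004 -0.024] turn -0.035
3.0 [ 0.005 -0.033] turn -0.046
2.0 [ 0.006 -0.041] turn -0.058
1.0 [ 0.007 -0.049] turn -0.069
-0.1 [ 0.008 -0.058] turn -0.081
-1.1 [ 0.009 -0.066] turn -0.093
-2.2 [ 0.009 -0.075] turn -0.104
-3.2 [ 0.009 -0.083] turn -0.116
-4.3 [ 0.01  -0.091] turn -0.127
-5.3 [ 0.01 -0.1 ] turn -0.139
```

```bash
python3 -m pendant '[[0,-0.004,-0.002,0,0,-0.006],[0,-0.008,-0.003,0,0,-0.012],[0.001,-0.012,-0.003,0,0,-0.017],[0.002,-0.016,-0.003,0,0,-0.023],[0.003,-0.02,-0.003,0,0,-0.029],[0.004,-0.024,-0.003,0,0,-0.035]]'; python3 -c "
from h import *
c=shot('wrist','pics/w4.png');o=r.get_obs();print(o['force'],o['eef_pos'])"
```

```text
time_s: 7.42
eef_pos: [0.6448, 0.0891, 0.2297]
eef_rot: [0.52, 0.484, 0.517, -0.478]
force: [-4.0, -0.5, 11.6]
gripper_width: 0.0003
[-2.11965988  0.05955522 10.27620188] [0.6448537  0.08871136 0.22965465]
```

View pics/w4.png

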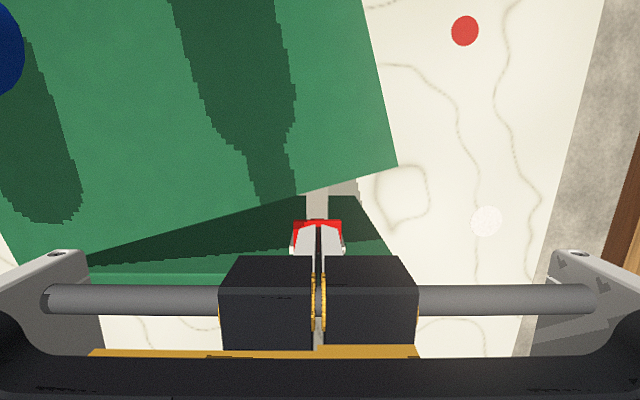

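```bash
python3 -m pendant '[[0.001,-0.006,-0.002,0,0,-0.008],[0.001,-0.012,-0.002,0,0,-0.016],[0.002,-0.018,-0.002,0,0,-0.024],[0.002,-0.024,-0.002,0,0,-0.032],[0.003,-0.03,-0.002,0,0,-0.04]]'; python3 -m pendant '[[0.001,-0.006,0,0,0,-0.008],[0.001,-0.014,0,0,0,-0.02],[0.002,-0.022,0,0,0,-0.03],[0.002,-0.03,0,0,0,-0.042],[0.002,-0.038,0,0,0,-0.053],[0.002,-0.046,0,0,0,-0.064],[0.002,-0.046,0,0,0,-0.064]]'; python3 -c "
from h import *
c=shot('wrist','pics/w5.png');o=r.get_obs();print(o['force'],o['eef_pos'])"
```

```text
time_s: 7.88
eef_pos: [0.6464, 0.0768, 0.2298]
eef_rot: [0.505, 0.501, 0.501, -0.494]
force: [-3.7, -0.1, 10.8]
gripper_width: 0.0008
time_s: 8.47
eef_pos: [0.6473, 0.0577, 0.2305]
eef_rot: [0.479, 0.526, 0.474, -0.519]
force: [-2.9, -0.5, 11.0]
gripper_width: 0.0004
[-4.19952548 -0.23851944 10.60727797] [0.6472608  0.05788287 0.23048767]
```

View pics/w5.png

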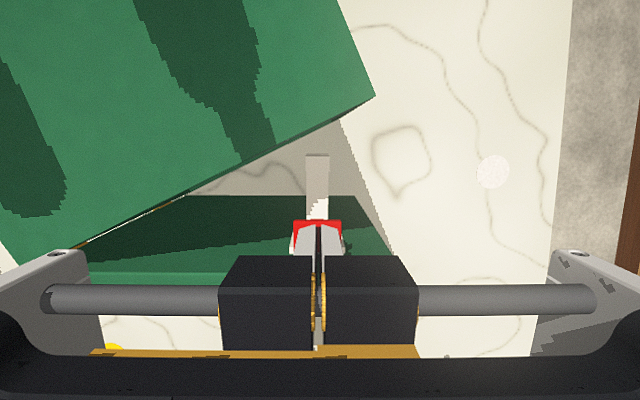

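```bash
python3 -m pendant '[[0,0,0.01,0,0,0],[0,0,0.02,0,0,0],[0,0,0.03,0,0,0],[0,0,0.045,0,0,0],[0,0,0.06,0,0,0],[0,0,0.08,0,0,0],[0,0,0.08,0,0,0],[0.045,-0.003,0.08,0,0,0],[0.087,-0.006,0.08,0,0,0],[0.087,-0.006,0.08,0,0,0],[0.087,-0.006,0.08,0,0,0]]'; python3 -c "
from h import *
c=shot('wrist','pics/w6.png');c=shot('top','pics/t6.png');np.savez('/tmp/top6.npz',W=pts(c),img=c['img'])
from scipy.spatial.transform import Rotation as R
o=r.get_obs();print(o['force'],o['eef_pos']);M=R.from_quat(o['eef_rot'][[1,2,3,0]]).as_matrix();print(np.degrees(np.arctan2(M[1,1],M[0,1])),M[:,0])
W=pts(c);z=W[...,2];a=[]
for v in range(130,262):
    row=(z[v,270:350]>.235)&(z[v,270:350]<.247)
    k=np.nonzero(row)[0]
    if len(k): a.append((v,k[0]+270,k[-1]+270,W[v,k[0]+270].round(3)))
for t in a[::8]:print(t)
"
```

```text
time_s: 9.43
eef_pos: [0.6822, 0.0552, 0.262]
eef_rot: [0.479, 0.526, 0.474, -0.519]
force: [0.2, -0.4, -0.6]
gripper_width: 0.0004
[ 0.16843781 -0.39128526 -0.29343068] [0.68155404 0.0553706  0.26224649]
-5.22157759724347 [ 0.01140022  0.00214913 -0.99993271]
```

View pics/w6.png

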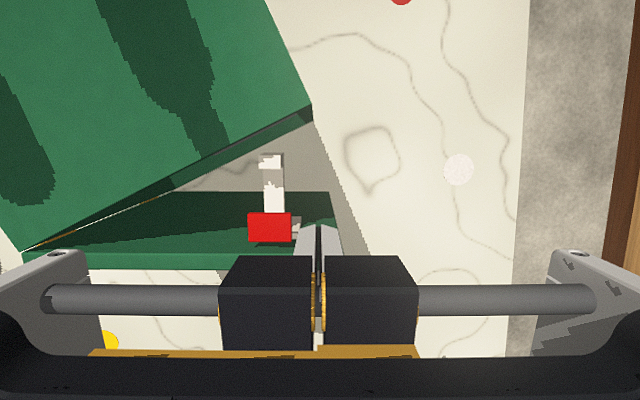

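View pics/t6.png

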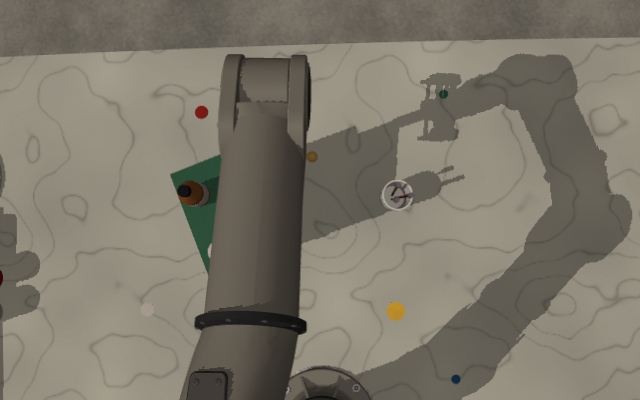

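```bash
python3 - <<'E'
from h import *
from arc import H
c=r.camera("wrist"); W=pts(c); im=c["img"]
a=np.radians(-5.2); e=np.array([np.cos(a),np.sin(a)]); n=np.array([-np.sin(a),np.cos(a)])
D=W[...,:2]-H; rad=D@e*1000; off=D@n*1000
for v in (200,214,222,228,234,240,246):
    print(v,[(u,int(rad[v,u]),int(off[v,u]),int(W[v,u,2]*1000),im[v,u].tolist()) for u in range(240,345,8)])
cv2.imwrite("pics/w7.png",cv2.resize(im[180:270,220:380,::-1],None,fx=5,fy=5,interpolation=cv2.INTER_NEAREST))
E
```

```text
200 [(240, 120, 0, 71, [40, 57, 42]), (248, 131, 0, 72, [33, 51, 36]), (256, 141, 0, 71, [42, 59, 45]), (264, 152, 0, 72, [106, 116, 93]), (272, 183, 30, 207, [242, 236, 225]), (280, 189, 30, 205, [245, 240, 229]), (288, 183, 0, 70, [46, 63, 44]), (296, 193, 0, 70, [48, 59, 46]), (304, 203, 0, 72, [54, 68, 52]), (312, 214, 0, 71, [54, 65, 51]), (320, 224, 0, 71, [58, 68, 53]), (328, 235, -1, 69, [53, 63, 53]), (336, 250, -17, 0, [171, 161, 146]), (344, 263, -17, 0, [166, 158, 139])]
214 [(240, 137, 0, 138, [27, 47, 37]), (248, 169, 25, 232, [158, 44, 35]), (256, 175, 26, 234, [229, 39, 36]), (264, 181, 26, 234, [227, 39, 34]), (272, 186, 26, 233, [224, 37, 30]), (280, 192, 26, 232, [219, 35, 30]), (288, 198, 26, 234, [225, 45, 41]), (296, 197, -1, 136, [42, 55, 40]), (304, 206, 0, 137, [52, 66, 51]), (312, 214, 0, 137, [52, 64, 48]), (320, 223, 0, 137, [46, 61, 46]), (328, 232, -1, 136, [52, 63, 52]), (336, 251, -39, 0, [172, 165, 148]), (344, 263, -39, 0, [168, 162, 142])]
222 [(240, 144, -1, 164, [33, 53, 39]), (248, 152, 0, 165, [125, 53, 40]), (256, 175, 20, 234, [223, 39, 31]), 
[... 1742 characters left out ...]
8]), (312, 216, 25, 283, [192, 187, 178]), (320, 220, 24, 280, [27, 24, 21]), (328, 225, 25, 283, [189, 188, 177]), (336, 229, 25, 283, [190, 186, 178]), (344, 264, -82, 1, [161, 152, 138])]
246 [(240, 159, -1, 225, [51, 92, 64]), (248, 166, -1, 227, [52, 97, 66]), (256, 172, -1, 226, [58, 97, 67]), (264, 178, 0, 227, [54, 88, 61]), (272, 184, -1, 227, [50, 84, 62]), (280, 191, 0, 227, [34, 48, 32]), (288, 197, -1, 227, [41, 58, 42]), (296, 208, 25, 292, [200, 192, 184]), (304, 212, 25, 292, [191, 187, 181]), (312, 216, 25, 292, [192, 186, 179]), (320, 220, 23, 288, [31, 28, 28]), (328, 224, 25, 292, [193, 187, 182]), (336, 229, 25, 292, [196, 192, 185]), (344, 264, -93, 0, [168, 162, 144])]
```

View pics/w7.png

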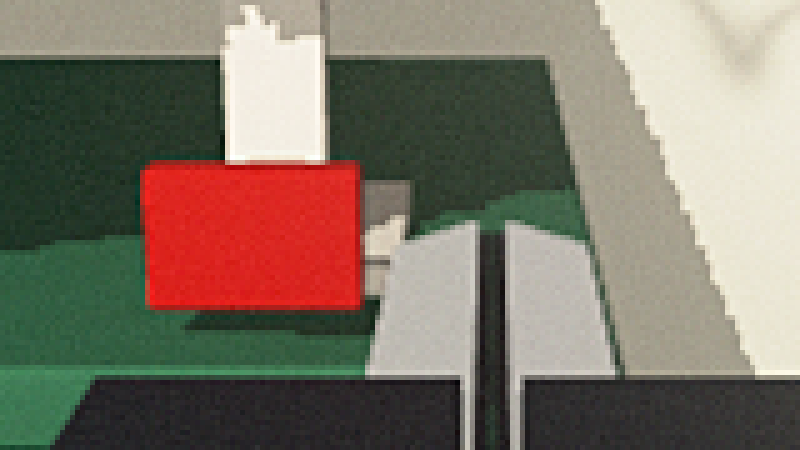

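```bash
python3 -m pendant '[[0,0,-0.025,0,0,0],[0,0,-0.05,0,0,0],[0,0,-0.075,0,0,0],[0,0,-0.075,0,0,0],[0,0,-0.075,0,0,0]]'; python3 -c "
from h import *
from arc import *
o=r.get_obs();p=o['eef_pos'];print(p,o['force'])
table(-5.2,-0.001,1,p[:2],.22,.008)
table(-5.2,30,10,p[:2],.22,.008)"
```

```text
time_s: 10.0
eef_pos: [0.681, 0.0555, 0.2314]
eef_rot: [0.479, 0.525, 0.475, -0.519]
force: [0.5, -0.2, 0.1]
gripper_width: 0.0007
[0.68097681 0.05548445 0.2314345 ] [ 0.54888286 -0.23729725  0.12032059]
-5.2 [-0.    -0.022] turn 0.0
-8.2 [-0.002 -0.051] turn -0.033
-11.2 [-0.006 -0.079] turn -0.067
-14.2 [-0.012 -0.107] turn -0.1
-17.2 [-0.018 -0.135] turn -0.133
-20.2 [-0.027 -0.163] turn -0.167
-23.2 [-0.036 -0.19 ] turn -0.2
-26.2 [-0.047 -0.217] turn -0.233
-29.2 [-0.06  -0.243] turn -0.267
-32.2 [-0.074 -0.268] turn -0.3
-35.2 [-0.089 -0.293] turn -0.333
```

```bash
python3 -m pendant '[[0,-0.012,0,0,0,0],[0,-0.022,0,0,0,0],[-0.002,-0.05,0,0,0,-0.033],[-0.006,-0.08,0,0,0,-0.067],[-0.012,-0.107,0,0,0,-0.1],[-0.018,-0.135,0,0,0,-0.133],[-0.027,-0.163,0,0,0,-0.167],[-0.036,-0.19,0,0,0,-0.2],[-0.047,-0.217,0,0,0,-0.233],[-0.06,-0.243,0,0,0,-0.267],[-0.074,-0.268,0,0,0,-0.3]]'; python3 -c "
from h import *
from arc import *
c=shot('wrist','pics/w8.png')
o=r.get_obs();p=o['eef_pos'];print(p,o['force'])
W=pts(c);z=W[...,2]
from scipy.spatial.transform import Rotation as R
M=R.from_quat(o['eef_rot'][[1,2,3,0]]).as_matrix();y=np.degrees(np.arctan2(M[1,1],M[0,1]));print('yaw',y)
a=np.radians(y);d=p[:2]-H;print('rad,off',d@[np.cos(a),np.sin(a)],d@[-np.sin(a),np.cos(a)])
table(-32.2,38,13,p[:2],.22,.008)"
```

```text
time_s: 10.92
eef_pos: [0.6514, -0.0529, 0.2319]
eef_rot: [0.343, 0.622, 0.338, -0.617]
force: [1.5, 0.0, -0.0]
gripper_width: 0.0007
[ 0.65029845 -0.05534339  0.23211545] [-0.21332765 -2.68993926  0.40778239]
yaw -32.75877449354854
rad,off 0.22081685043085264 0.006470403650319853
-35.1 [-0.012 -0.015] turn -0.032
-38.0 [-0.028 -0.038] turn -0.065
-41.0 [-0.045 -0.06 ] turn -0.097
-43.9 [-0.063 -0.082] turn -0.13
-46.8 [-0.082 -0.102] turn -0.162
-49.7 [-0.102 -0.122] turn -0.195
-52.7 [-0.124 -0.14 ] turn -0.227
-55.6 [-0.146 -0.157] turn -0.26
-58.5 [-0.169 -0.173] turn -0.292
-61.4 [-0.192 -0.188] turn -0.325
-64.4 [-0.217 -0.202] turn -0.357
-67.3 [-0.242 -0.214] turn -0.39
-70.2 [-0.268 -0.226] turn -0.422
```

View pics/w8.png

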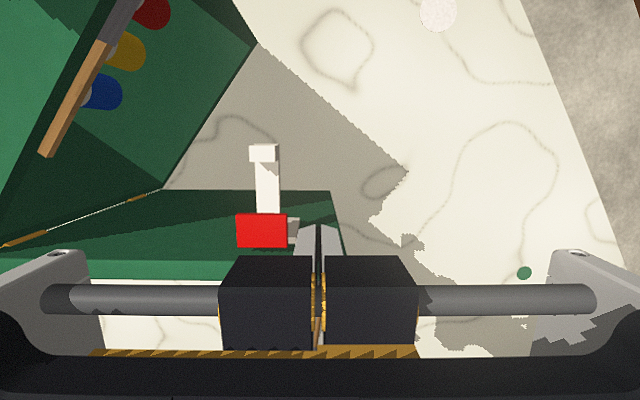

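The door is following the fingers with little force. I carry on, slowing towards the end.

```bash
python3 -m pendant '[[-0.012,-0.015,0,0,0,-0.032],[-0.028,-0.038,0,0,0,-0.065],[-0.045,-0.06,0,0,0,-0.097],[-0.063,-0.082,0,0,0,-0.13],[-0.082,-0.102,0,0,0,-0.162],[-0.102,-0.122,0,0,0,-0.195],[-0.124,-0.14,0,0,0,-0.227],[-0.146,-0.157,0,0,0,-0.26],[-0.165,-0.17,0,0,0,-0.285],[-0.18,-0.181,0,0,0,-0.31],[-0.192,-0.188,0,0,0,-0.325],[-0.192,-0.188,0,0,0,-0.325]]'; python3 -c "
from h import *
from arc import *
c=shot('wrist','pics/w9.png')
o=r.get_obs();p=o['eef_pos'];print(p,o['force'],o['q'])
from scipy.spatial.transform import Rotation as R
M=R.from_quat(o['eef_rot'][[1,2,3,0]]).as_matrix();y=np.degrees(np.arctan2(M[1,1],M[0,1]));print('yaw',y)
a=np.radians(y);d=p[:2]-H;print('rad,off',d@[np.cos(a),np.sin(a)],d@[-np.sin(a),np.cos(a)])
W=pts(c)
m=(W[...,2]>.234)&(W[...,2]<.246); P=W[m];print(len(P))
# inner face: points z .1-.2 
for u in range(150,330,20):
  print(u,[W[v,u].round(3).tolist() for v in (200,215)])
table(y,70-abs(y),4,p[:2],.22,.008)"
```

```text
time_s: 11.97
eef_pos: [0.5729, -0.1313, 0.2325]
eef_rot: [0.174, 0.688, 0.167, -0.684]
force: [-0.7, 1.0, -0.8]
gripper_width: 0.0004
[ 0.57349731 -0.13066769  0.23239957] [-0.27989264 -0.38511658  0.03306023] [-0.58650463  0.3591995   0.8925892   1.82875959 -0.307338    1.09123041
 -0.66502616]
yaw -61.957503386353515
rad,off 0.21997669278616624 0.01017502922326971
4366
150 [[0.471, 0.04, 0.071], [0.488, 0.007, 0.136]]
170 [[0.482, 0.018, 0.071], [0.497, -0.01, 0.136]]
190 [[0.493, -0.002, 0.07], [0.506, -0.027, 0.135]]
210 [[0.505, -0.024, 0.071], [0.515, -0.044, 0.135]]
230 [[0.516, -0.045, 0.071], [0.525, -0.062, 0.136]]
250 [[0.527, -0.066, 0.071], [0.569, -0.086, 0.232]]
270 [[0.576, -0.092, 0.207], [0.575, -0.097, 0.233]]
290 [[0.549, -0.109, 0.071], [0.552, -0.113, 0.137]]
310 [[0.561, -0.13, 0.071], [0.561, -0.131, 0.136]]
-64.0 [-0.022 -0.012] turn -0.022
-66.0 [-0.039 -0.021] turn -0.045
-68.0 [-0.056 -0.029] turn -0.067
-70.0 [-0.074 -0.037] turn -0.089
```

View pics/w9.png

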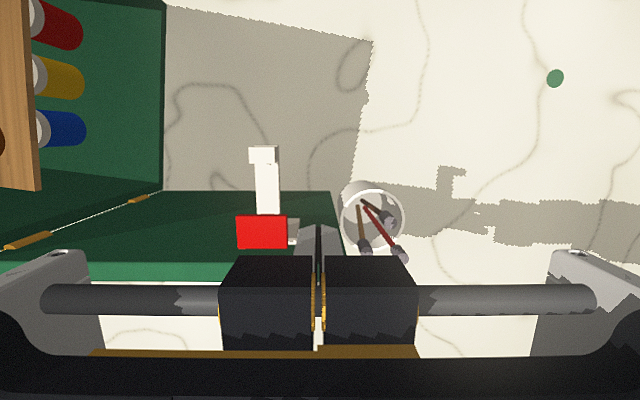

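```bash
python3 -m pendant '[[-0.01,-0.006,0,0,0,-0.01],[-0.022,-0.012,0,0,0,-0.022],[-0.033,-0.018,0,0,0,-0.034],[-0.045,-0.024,0,0,0,-0.05],[-0.056,-0.029,0,0,0,-0.067],[-0.066,-0.033,0,0,0,-0.08],[-0.073,-0.037,0,0,0,-0.089],[-0.075,-0.037,0,0,0,-0.089],[-0.075,-0.037,0,0,0,-0.089]]'; python3 -c "
from h import *
from arc import *
c=shot('wrist','pics/w10.png')
o=r.get_obs();p=o['eef_pos'];print(p,o['force'])
W=pts(c)
P=np.vstack([W[v,u] for v in (197,200,204,208) for u in range(130,245)]);P=P[(P[:,2]>.02)&(P[:,2]<.2)]
l=cv2.fitLine(P[:,:2].astype(np.float32),cv2.DIST_HUBER,0,1e-6,1e-6).ravel();print(np.degrees(np.arctan(l[1]/l[0])),l)"
```

```text
time_s: 12.77
eef_pos: [0.5433, -0.1455, 0.2325]
eef_rot: [0.127, 0.698, 0.12, -0.694]
force: [0.0, -0.4, 0.2]
gripper_width: 0.0004
[ 0.54350468 -0.14535974  0.23242394] [ 0.2366524  -0.24018856 -0.70226234]
-70.68561 [ 0.33075136 -0.94371796  0.4909421  -0.02636136]
```

View pics/w10.png

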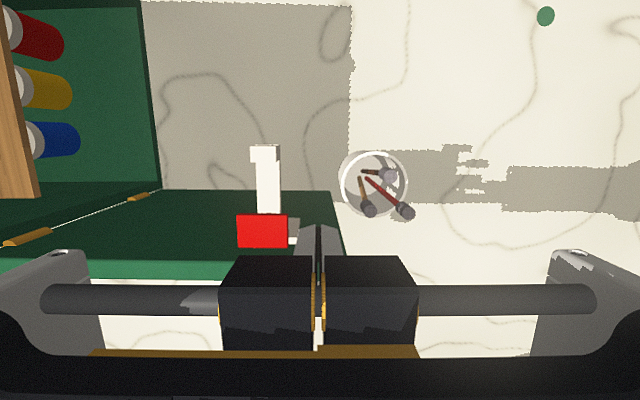

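```bash
python3 -m pendant '[[0.015,0.005,0,0,0,0],[0.028,0.01,0,0,0,0],[0.028,0.01,0.08,0,0,0],[0.028,0.01,0.18,0,0,0],[0.028,0.01,0.28,0,0,0],[0.028,0.01,0.38,0,0,0],[0.028,-0.07,0.45,0,0,0],[0.028,-0.16,0.45,0,0,0],[0.028,-0.25,0.45,0,0,0],[0.028,-0.34,0.45,0,0,0],[0.028,-0.43,0.45,0,0,0],[0.028,-0.52,0.45,0,0,0]]'; python3 -m pendant '[[0,-0.08,0,0,0,0],[0,-0.16,0,0,0,0],[0,-0.24,0,0,0,0],[0,-0.3,0,0,0,0],[0,-0.3,0,0,0,0],[0,-0.3,0,0,0,0]]'
python3 - <<'E'
from h import *
c=shot("top","pics/t11.png");W=pts(c);z=W[...,2]; d=shot("side","pics/s11.png")
P=W[(z>.235)&(z<.246)&(W[...,1]<.045)&(W[...,1]>-.2)&(W[...,0]>.4)&(W[...,0]<.62)]
l=cv2.fitLine(P[:,:2].astype(np.float32),cv2.DIST_HUBER,0,1e-6,1e-6).ravel();print(len(P),np.degrees(np.arctan(l[1]/l[0])),l)
for n,(u0,u1,v0,v1),(z0,z1) in [("bottle",(175,215,175,215),(.30,.4)),("jar",(205,245,230,270),(.28,.33)),("pot",(370,420,175,215),(.05,.12))]:
    m=np.zeros(z.shape,bool);m[v0:v1,u0:u1]=1;m&=(z>z0)&(z<z1); Q=W[m];print(n,len(Q),np.median(Q,0).round(3),Q.min(0).round(3),Q.max(0).round(3))
print(r.get_obs()["force"])
E
```

```text
time_s: 13.82
eef_pos: [0.5556, -0.3546, 0.412]
eef_rot: [0.127, 0.698, 0.12, -0.694]
force: [0.8, 1.4, 0.4]
gripper_width: 0.0003
time_s: 14.32
eef_pos: [0.5553, -0.4761, 0.4109]
eef_rot: [0.126, 0.697, 0.12, -0.695]
force: [0.9, -0.7, -0.7]
gripper_width: 0.0004
722 -70.49022 [ 0.33396772 -0.9425845   0.47769997 -0.0087473 ]
bottle 522 [0.574 0.24  0.326] [0.552 0.223 0.3  ] [0.601 0.27  0.365]
jar 591 [0.458 0.185 0.31 ] [0.43  0.162 0.28 ] [0.485 0.213 0.314]
pot 291 [ 0.584 -0.21   0.087] [ 0.535 -0.236  0.05 ] [ 0.615 -0.15   0.12 ]
[-0.14577697 -0.04928912 -0.03749462]
```

View pics/t11.png

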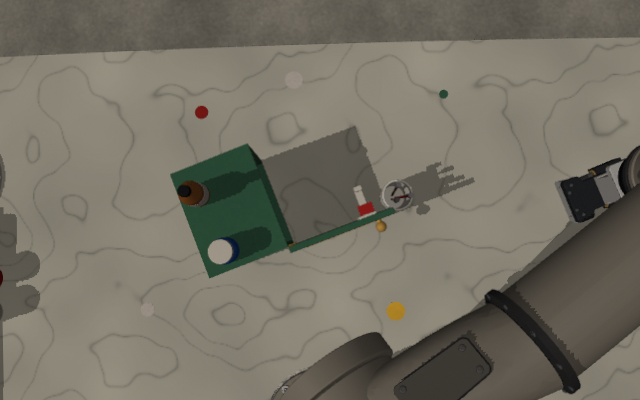

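View pics/s11.png

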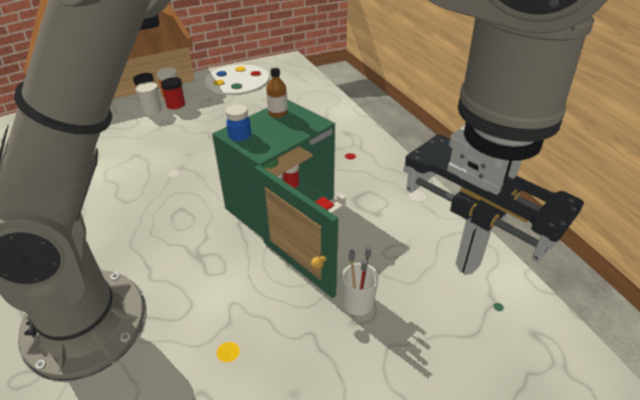

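The top view shows the door standing square to the front, running from about (290,250) to (395,210). The jar, bottle and pot haven't moved, and the arm is clear of everything. I'm handing the job in.

```bash
python3 -c "
from rig import r
print(r.job_done())"
```

```text
the job is handed in; nothing more can be done
None
```

The door is open at about a right angle and at rest, and I handed the job in after about 14.5 s of the 48 s allowed.

- **Unhooking:** I felt for the tab with the closed fingertips, about 7 mm below the door's top edge. I pressed it roughly 9 mm down; the highest wrist reading I saw was 11.6 N. Held down, the door drew out to about 0.28 rad, past the catch, with almost no pull.
- **Opening:** I let the tab up slowly, moved the fingertips to the door's inner face near its free edge, and swung it open. The readings I took during the swing were under 3 N. Then I backed off and moved the arm clear.
- **Door angle:** The last top picture puts the door's top edge at a bearing of -70.5°. The cupboard front runs at about 20.1°, so the door stands about 90.6° from it, or roughly 1.41 rad on the joint. The wrist camera gave -70.7° just before I let go.
- **Jar, bottle and brush pot:** Their measured positions match the start to within 1 mm.
- **Robot:** The wrist force read about zero, with nothing touching the arm or gripper.

No check failed. Two figures did disagree slightly along the way: early coarse moves landed 5–12 mm off target, which I corrected before going into the gap. The hook travel is worked out from force and height, so it is good to about 1 mm.

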